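# Check the press gap with a taper gauge

### The arm

A 7-joint arm with a two-finger parallel gripper is mounted at the origin on a cart in front of the work surface, level with it; the furniture and walls round the work are solid. World frame = base frame: x ahead of the robot, y to its left, z up, the work surface at z = 0. Lengths are in mm, angles in rad, forces in N, time in s.
With the tool pointing down it reaches from about 400 to 900 mm from the base axis. Payload 5.6 kg.
Tool frame: the origin (TCP) lies midway between the tips of the shut fingers; the grasp point (between the pads) lies 19 mm behind it; x points along the fingers, y is the direction in which the jaws open and shut, and the axes are right-handed (so a half turn about x gives the same grasp; the last joint's range is limited). The gripper opens to 92 mm and grips with 3 to 60 N. Pads are 20 mm wide; open, the fingers measure 128 mm over their backs; the gripper's body (75 mm by 189 mm) begins 69 mm behind the grasp point.
Start: joints at [1.261, 0.468, -0.012, 1.603, 0.006, 1.071, -0.056], TCP at [171.327, -627.021, 214.592] pointing down, gripper open.
Joint ranges: [-2.53, 2.53], [-0.31, 2.02], [-1.57, 1.55], [0.28, 2.44], [-1.29, 4.43], [0.15, 1.84], [-2.92, 2.92]. Speed limits (rad/s): [2.57, 2.57, 3.14, 3.14, 3.14, 3.14, 3.14].

### API

Orientations are given as a rotation vector (axis times angle).
In Python, from cell import robot, grip, kin, viewer gives the robot as it stands. Calls block until the motion is done:
- robot.movep(position, orientation): joint-space move of the TCP to a pose.
- robot.servo_line(position, feed=150, rotation=None): straight line of the TCP; rotation=None keeps the orientation; feed is the mean speed in mm/s.
- robot.goto_joints(angles): joint-space move.
- grip(opening, newtons=None): opening from 0.0 (shut) to 1.0 (fully open); newtons is the grip in N (None keeps the last); returns when the fingers have stopped.
- robot.hold(seconds).
- kin.ik(position, orientation): joint angles nearest the present ones, or None.
- robot.observe(): the state.
- viewer.read_camera(name): name is "side" or "top"; returns the picture (480x640x3 uint8, red, green, blue); there is no depth.
- viewer.camera_info(name): a dict with "camera_matrix" (3x3 intrinsics, pixels), "R" (3x3) and "t" (3): a world point X has camera coordinates R X + t. Camera axes: x right, y down, z forward; pixel columns grow to the right and rows downward; lengths in mm; the calibration is good to about 2 mm. A picture is of the moment at which its call begins. camera_info takes no time and is no camera call.
A pose or a line that the arm cannot do raises robot.IKError and nothing moves.
- robot.job_done(): hands the job in, once; it reports no verdict.
Trained networks look in the newest picture that a camera, given by its name, has taken for a name from the list of things; names that differ only in an ending like _2 or _b are one class to them, and where a whole thing is asked for, a point or a joint stands for the part that bears it (a point fixed in the world has none). Each returns a list of dicts, best first, with "confidence" (0 to 1); they miss things now and then, are a little off and sometimes report something else, mostly with a low value. They report only what shows in the picture. A call takes as long as a camera call.
- viewer.silhouettes(name, camera): "mask" (480x640 bool, what is visible of it).
- viewer.pinpoint(name, camera): "at" ([x, y, z] in mm, in the coordinates of the camera as it stood for that picture, good to about 4 mm: a listed point, or the origin of a listed thing).
The state is a dict: "t": time; "joints": joint angles; "joint_velocities": joint speeds; "joint_torque": joint torques, N m; "tcp_pos": TCP position; "tcp_rot": TCP orientation; "contact_force": force on the tool from outside, world axes, zero at the start; "wrist_torque": the same for the moment, N m; "grip_width": opening from 0.0 (shut) to 1.0 (fully open).
Only numpy, scipy, OpenCV 4.12 (cv2) and the standard library are available. Lean on these libraries where they do the work, as an engineer would, in place of code of your own. Each camera call takes 0.05 s, during which the arm holds its last target.

### The job

Push the carrier of the small bench press along its rail by the black post until it clicks into the press station, under the spring-loaded upper plate. Then take the taper gauge by its orange handle and, with the blade lying flat on the carrier's steel lower plate, slide its thin end in between the two plates from the open front until it drags snugly, the upper plate just lifting (by less than 2 mm). Finish holding the gauge still in the gap at that depth, without letting go of it; never force it, and leave the two vials where they stand.

Things in the scene. Friction and masses are not known exactly. Their poses are not given: they have to be found in the camera images.
- fixture: fixed grey bed of the bench press, 84 x 330 mm. Origin: on the table under the centre of the press station. Its +y runs along the rail to the press end; its +x points to the closed back (blue column 55 to 100 mm behind the origin); the open front, where the gauge goes in, faces -x. Blue arm over the station 78 to 97 mm above the table, spring barrel and red cap up to 118 mm
- carrier_slide (a joint): position of the carrier along the rail, m, grows along the fixture's +y: press station detent at 0.130 (a spring ball between two ridges that takes about 6 N to enter, centres itself within about 1 mm), loading station detent at 0, end stop at 0.145. Sliding friction about 2.5 N. It stays where it is left
- carrier_post (a point): middle of the carrier's upright black post, 65 mm above the table: post 14 mm in diameter, free from 34 to 86 mm above the table; 90 mm from the carrier's origin along the fixture's -y (the trailing end)
- carrier: sliding carrier with a bright steel lower plate on it, 70 mm (x) by 64 mm (y), top face 40 mm above the table; axes as the fixture's. Origin at table height under the station mark of the carrier, 5 mm behind the plate's middle: the plate spans x -40 to +30 mm, so at the press station 15 mm of it stick out in front of the upper plate
- upper_plate: dark steel spring plate of the press head, 50 mm (x) by 60 mm (y) by 8 mm, centred over the press station; axes as the fixture's. Its origin lies on its centre line, 44.5 mm below its underside
- upper_plate_edge (a point): middle of the lower front edge of the upper plate, the edge under which the gauge enters: 25 mm in front of the fixture's origin line, 44.5 to 47 mm above the table (so the gap to the lower plate is 4.5 to 7 mm, different each time)
- plate_lift (a joint): how far the upper plate is pushed up from its rest, m: 0 at rest, travel 10 mm; its spring presses down with about 5 N at the start and 4 N more for each mm of lift; steel slides on steel with a friction of about 0.25, so the drag is 2 to 3 N as the blade meets the plate and grows. Wanted at the end: above 0, below 2 mm
- gauge: taper gauge, 90 g, loose on the table: orange upright handle and steel blade. Origin on its flat underside, under the middle of the handle; x points along the blade to the tip, z up
- gauge_grip (a point): middle of the gauge's orange handle, 30 mm above its flat underside: handle 26 mm long (x) by 18 mm wide (y), from 9 to 51 mm above the underside; grip it across the 18 mm
- gauge_tip (a point): lower edge of the blade's tip, 88 mm ahead of the handle's middle, at the flat underside. The blade is 16 mm wide, 2 mm thick at the tip and grows by 0.12 mm per mm to 9.2 mm at 60 mm from the tip, so it meets the upper plate's edge with the tip about 21 to 42 mm past that edge
- vial_blue: sample vial with blue cap, 28 mm in diameter, 52 mm tall, stands to the left of the press; origin at its foot; leave alone
- vial_red: sample vial with red cap, 28 mm in diameter, 52 mm tall, stands to the right; origin at its foot; leave alone

How it is judged:
By the outcome, as a careful person would: the job done as asked, in the order asked, and still so for the second after the job is handed in, while the arm keeps its last pose, push and grip.
It also fails if it takes over 58 s, if anything falls off the work surface, if the arm or the gripper's body presses on something with over 40 N, if the wrist force passes 120 N, or if a joint passes its speed limit or range.

## Working session

There is one attempt and no reset: what is moved stays moved. The work goes in short steps, each a Python script; the robot and the scene stay as the last script left them, time stands still between calls to the robot, and variables do not carry over. Pictures are saved under pics/ and viewed, and the job is handed in when it is done.

```bash
ls; mkdir -p pics; cat > h.py <<'E'
import numpy as np, cv2
from scipy.spatial.transform import Rotation as Ro
from cell import robot, grip, kin, viewer
def info(c):
    i=viewer.camera_info(c); return np.array(i["camera_matrix"]),np.array(i["R"]),np.array(i["t"]).ravel()
def toworld(p,c):
    K,R,t=info(c); return R.T@(np.array(p)-t)
def proj(X,c):
    K,R,t=info(c); q=K@(R@np.array(X,float)+t); return q[:2]/q[2]
def plane(uv,z,c):
    K,R,t=info(c); d=R.T@np.linalg.solve(K,[uv[0],uv[1],1]); o=-R.T@t
    return o+d*(z-o[2])/d[2]
def snap(c,name):
    im=viewer.read_camera(c); cv2.imwrite(f"pics/{name}.png",cv2.cvtColor(np.asarray(im),cv2.COLOR_RGB2BGR)); return np.asarray(im)
def pins(names,c,k=2):
    for n in names:
        r=viewer.pinpoint(n,c)
        for d in r[:k]:
            w=toworld(d["at"],c); print(c,n,round(d["confidence"],2),w.round(1),proj(w,c).round(0))
        if not r: print(c,n,"none")
E
python3 - <<'E'
from h import *
print({k:np.round(v,3) for k,v in robot.observe().items()})
N="fixture carrier_post carrier upper_plate upper_plate_edge gauge gauge_grip gauge_tip vial_blue vial_red".split()
for c in ("top","side"):
    snap(c,c+"0"); 
    K,R,t=info(c); print(c,K.round(0).tolist(),(-R.T@t).round(0),R.round(2).tolist())
    pins(N,c)
E
```

```text
pics
{'t': np.float64(0.0), 'joints': array([ 1.261,  0.468, -0.012,  1.604,  0.006,  1.071, -0.056]), 'joint_velocities': array([-0.   , -0.001,  0.   ,  0.001, -0.001,  0.   , -0.   ]), 'joint_torque': array([ 0.0000e+00, -5.2057e+01, -1.3000e-02, -2.4375e+01, -5.7000e-02,
        1.7000e-02,  0.0000e+00]), 'tcp_pos': array([ 171.132, -626.482,  213.67 ]), 'tcp_rot': array([ 2.079,  0.281, -2.08 ]), 'contact_force': array([-0.015, -0.316,  0.497]), 'wrist_torque': array([-0.044, -0.002,  0.005]), 'grip_width': np.float64(1.0)}
top [[485.0, 0.0, 323.0], [0.0, 485.0, 240.0], [0.0, 0.0, 1.0]] [ 388.  -39. 1356.] [[-0.01, -1.0, 0.01], [-0.99, 0.01, -0.13], [0.13, -0.02, -0.99]]
top fixture 0.87 [620.2   3.4   0.7] [300. 222.]
top carrier_post 0.97 [ 620.6 -173.7   68.7] [365. 217.]
top carrier 0.74 [617.8 -82.5   5.5] [331. 222.]
top upper_plate 0.51 [619.7   6.5   2.6] [299. 222.]
top upper_plate_edge 0.55 [594.2   4.2  42.6] [300. 229.]
top gauge 0.6 [458.4 253.1   2. ] [211. 280.]
top gauge_grip 0.76 [456.6 252.9  31.1] [208. 280.]
top gauge_tip 0.58 [538.  286.1   1.4] [199. 252.]
top vial_blue none
top vial_red 0.69 [ 441.2 -340.1   -1.3] [424. 284.]
side [[603.0, 0.0, 322.0], [0.0, 603.0, 247.0], [0.0, 0.0, 1.0]] [ 387. 1018.  903.] [[-0.99, -0.17, 0.02], [-0.12, 0.6, -0.79], [0.12, -0.78, -0.61]]
side fixture 0.86 [621.7   5.6  -1. ] [287. 282.]
side carrier_post none
side carrier 0.59 [616.8 -87.4   3.6] [298. 255.]
side upper_plate 0.57 [622.1   7.1  -2.6] [287. 282.]
side upper_plate_edge 0.76 [594.4   3.2  42.8] [299. 268.]
side gauge 0.58 [ 4.575e+02  2.494e+02 -4.000e-01] [344. 374.]
side gauge_grip 0.93 [454.1 250.1  30.6] [346. 363.]
side gauge_tip 0.65 [534.5 291.1   1. ] [300. 384.]
side vial_blue 0.76 [669.5 248.7   0. ] [237. 358.]
side vial_red 0.58 [ 442.4 -341.4    2.3] [380. 206.]
```

View pics/top0.png

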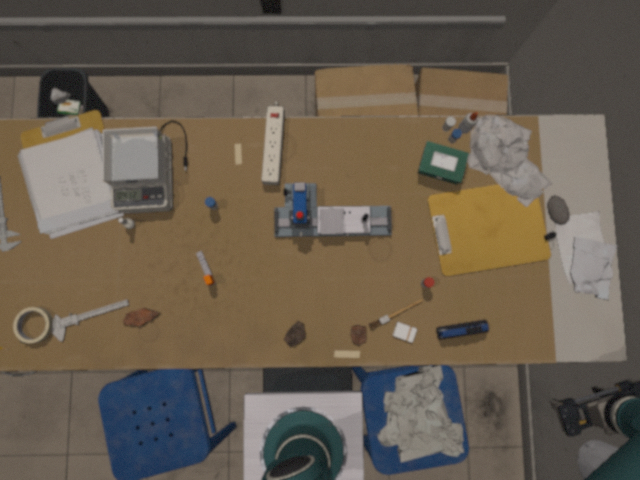

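View pics/side0.png

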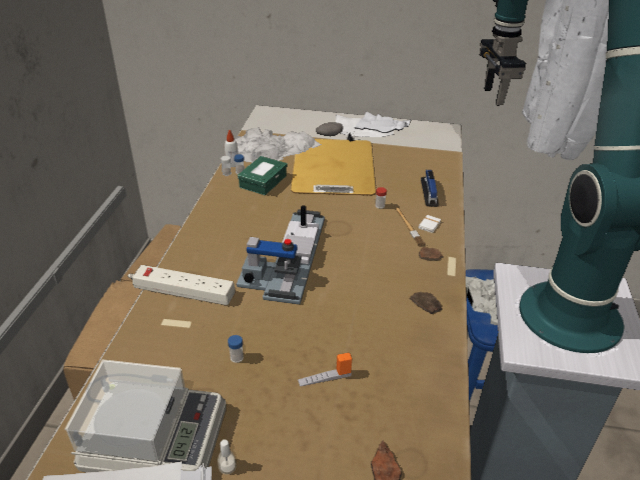

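```bash
python3 - <<'E'
from h import *
a=cv2.imread("pics/top0.png"); b=cv2.imread("pics/side0.png")
def crop(im,x0,x1,y0,y1,n,f):
    cv2.imwrite(f"pics/{n}.png",cv2.resize(im[y0:y1,x0:x1],None,fx=f,fy=f,interpolation=cv2.INTER_CUBIC))
crop(a,265,400,175,250,"c_top",5.8); crop(b,230,340,195,310,"c_side",5)
for c in("top","side"):
    for n,z in(("gauge",0),("fixture",15)):
        r=viewer.silhouettes(n,c)
        for d in r[:1]:
            m=np.asarray(d["mask"]); ys,xs=np.nonzero(m)
            P=np.array([plane((x,y),z,c)[:2] for x,y in zip(xs,ys)])
            cen=P.mean(0); u=np.linalg.svd(P-cen)[2][0]
            print(c,n,round(d["confidence"],2),m.sum(),cen.round(1),np.degrees(np.arctan2(u[1],u[0])),P.min(0).round(),P.max(0).round())
            cv2.imwrite(f"pics/m_{c}_{n}.png",m.astype(np.uint8)*255)
            if n=="fixture" and c=="top":
                # lower (front, -x) edge per column
                E=[]
                for x in range(xs.min()+3,xs.max()-2):
                    E.append((x,ys[xs==x].max()+.5))
                W=np.array([plane(e,z,c)[:2] for e in E]); k=np.polyfit(W[:,1],W[:,0],1); 
                print("front edge slope",k, np.std(W[:,0]-np.polyval(k,W[:,1])))
E
```

```text
top gauge 0.75 250 [487.9 267.4] -158.17837003618214 [445. 244.] [537. 290.]Traceback (most recent call last):
  File "<stdin>", line 11, in <module>
  File "h.py", line 11, in plane
    K,R,t=info(c); d=R.T@np.linalg.solve(K,[uv[0],uv[1],1]); o=-R.T@t
          ~~~~^^^
  File "h.py", line 5, in info
    i=viewer.camera_info(c); return np.array(i["camera_matrix"]),np.array(i["R"]),np.array(i["t"]).ravel()
ValueError: time passes only in moves, steps and waits
```

```bash
sed -i 's/^def info(c):/_C={}\ndef info(c):\n    if c not in _C: _C[c]=_info(c)\n    return _C[c]\ndef _info(c):/' h.py
python3 - <<'E'
from h import *
for c in("top","side"):
    for n,z in(("gauge",0),("fixture",15)):
        r=viewer.silhouettes(n,c)
        for d in r[:1]:
            m=np.asarray(d["mask"]); ys,xs=np.nonzero(m)
            P=np.array([plane((x,y),z,c)[:2] for x,y in zip(xs,ys)])
            cen=P.mean(0); u=np.linalg.svd(P-cen,full_matrices=False)[2][0]
            print(c,n,round(d["confidence"],2),m.sum(),cen.round(1),np.degrees(np.arctan2(u[1],u[0])),P.min(0).round(),P.max(0).round())
            if n=="fixture" and c=="top":
                E=[(x,ys[xs==x].max()+.5) for x in range(xs.min()+3,xs.max()-2)]
                W=np.array([plane(e,z,c)[:2] for e in E]); k=np.polyfit(W[:,1],W[:,0],1); 
                print("front edge slope",k, np.std(W[:,0]-np.polyval(k,W[:,1])))
print(robot.observe()["t"])
E
```

```text
top gauge 0.75 250 [487.9 267.4] -158.17837003618214 [445. 244.] [537. 290.]
top fixture 0.93 3369 [627.6 -89.2] 84.50597079814266 [ 577. -252.] [729.  77.]
front edge slope [9.74507064e-03 5.78682277e+02] 0.6339061406037024
side gauge 0.76 632 [480.7 247.7] 43.13844701811818 [444. 198.] [538. 292.]
side fixture 0.88 3557 [633.5 -53.3] 83.1839728958259 [ 575. -285.] [733.  90.]
1.4
```

View pics/c_top.png

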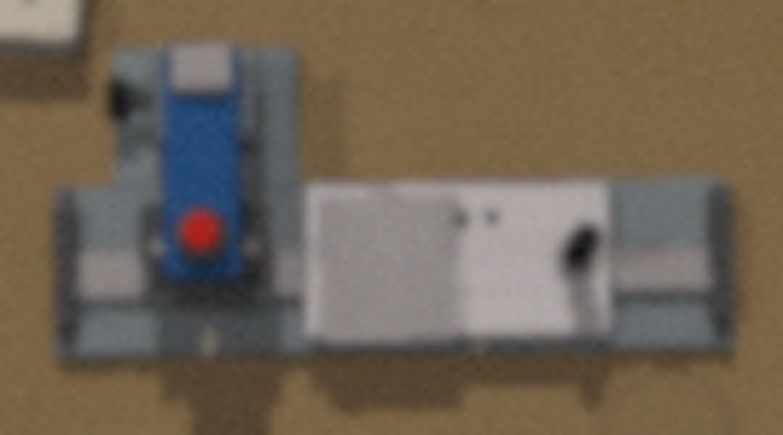

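View pics/c_side.png

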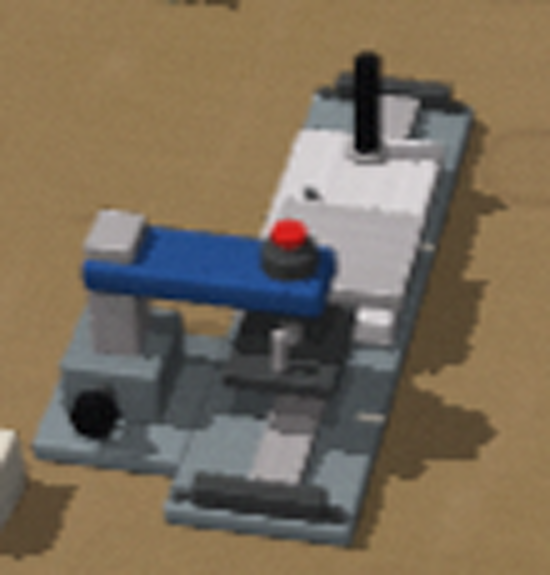

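```bash
cat >> h.py <<'E'
def down(jaw):  # jaw: angle of tool y in world
    y=np.array([np.cos(jaw),np.sin(jaw),0]); x=np.array([0,0,-1.]); z=np.cross(x,y)
    return Ro.from_matrix(np.c_[x,y,z]).as_rotvec()
def st():
    o=robot.observe(); return o["t"],np.array(o["tcp_pos"]),np.array(o["contact_force"]),o["grip_width"],np.array(o["wrist_torque"])
def pr(*a):
    t,p,f,g,w=st(); print(*a,f"t={t:.2f}",p.round(1),"F",f.round(2),"g",round(float(g),3),"M",w.round(2))
E
python3 - <<'E'
from h import *
now=np.array(robot.observe()["joints"])
best=None
for ja in (0,np.pi):
    q=kin.ik([619.2,-228,140],down(ja-0.0097))
    print(ja,None if q is None else np.round(q,2))
    if q is not None and (best is None or abs(q-now).max()<best[0]): best=(abs(np.array(q)-now).max(),ja)
ja=best[1]; rv=down(ja-.0097)
robot.movep([619.2,-228,140],rv); grip(0.0,20); pr("up")
robot.servo_line([619.2,-228,56],feed=100); pr("down")
robot.servo_line([619.4,-200,56],feed=80); pr()
E
```

```text
0 [ 0.65  0.62 -0.5   1.61  0.34  0.99  0.03]
3.141592653589793 [ 0.19  0.56  0.16  1.65 -0.1   0.94 -2.77]
up t=4.92 [ 619.2 -228.   140. ] F [-0.64 -0.47  0.16] g 0.005 M [-0.03 -0.1   0.06]
down t=5.91 [ 619.8 -228.1   56.7] F [1.23 0.51 0.57] g 0.008 M [-0.06 -0.1   0.  ]
t=6.41 [ 619.6 -199.3   56.2] F [ 0.91 -0.6  -0.06] g 0.004 M [-0.11 -0.13 -0.07]
```

```bash
python3 - <<'E'
from h import *
def X(y): return 619.4+0.0097*(y+200)
y=-200
robot.servo_line([X(-185),-185,56],feed=40); pr()
robot.servo_line([X(-125),-125,56],feed=60); pr()
y=-125
while y<-106:
    y+=2; robot.servo_line([X(y),y,56],feed=25); pr(y)
E
```

```text
t=6.93 [ 619.7 -184.5   56. ] F [ 0.6  -0.27  0.17] g 0.006 M [-0.05 -0.07 -0.01]
t=8.08 [ 620.6 -124.4   56.1] F [-0.39 -0.23  0.3 ] g 0.003 M [-0.07 -0.12 -0.02]
-123 t=8.33 [ 620.3 -123.    56. ] F [-0.17 -1.03  0.9 ] g 0.007 M [-0.13 -0.16  0.  ]
-121 t=8.58 [ 620.3 -121.4   56.1] F [ 0.05 -2.21  0.04] g 0.007 M [-0.48 -0.23 -0.03]
-119 t=8.83 [ 620.3 -118.9   56.1] F [ 0.76 -1.55 -1.17] g 0.007 M [-0.52 -0.32 -0.02]
-117 t=9.08 [ 620.3 -116.6   56. ] F [ 1.1  -1.44 -0.15] g 0.0 M [-0.42 -0.26 -0.05]
-115 t=9.33 [ 620.3 -114.6   56. ] F [ 1.68 -1.84  0.81] g 0.008 M [-0.38 -0.27 -0.05]
-113 t=9.58 [ 620.3 -112.6   56. ] F [ 0.78 -1.85  0.18] g 0.006 M [-0.4  -0.27  0.04]
-111 t=9.83 [ 620.2 -111.2   56. ] F [ 0.68 -3.48  0.81] g 0.008 M [-0.65 -0.21 -0.02]
-109 t=10.08 [ 620.2 -110.6   56.1] F [-0.36 -4.53  1.49] g 0.005 M [-1.23 -0.22  0.01]
-107 t=10.33 [ 620.2 -108.8   56.1] F [ 1.26 -6.06  0.75] g 0.008 M [-1.25 -0.24  0.  ]
-105 t=10.58 [ 620.2 -104.8   56. ] F [ 0.07 -1.97  1.43] g 0.002 M [-0.42 -0.16  0.03]
```

```bash
python3 - <<'E'
from h import *
def X(y): return 619.4+0.0097*(y+200)
pr()
y=-105
while y<-102:
    y+=1; robot.servo_line([X(y),y,56],feed=15); pr(y)
    if st()[2][1]<-4.5: break
robot.hold(.1);pr()
snap("top","top1"); pins(["carrier_post","carrier"],"top",1)
snap("side","side1"); pins(["carrier_post","carrier","upper_plate_edge"],"side",1)
a=cv2.imread("pics/top1.png"); b=cv2.imread("pics/side1.png")
c=np.hstack([cv2.resize(a[175:250,265:345],(400,375),interpolation=2),cv2.resize(b[195:315,230:358],(400,375),interpolation=2)])
cv2.imwrite("pics/c1.png",c)
E
```

```text
t=10.58 [ 620.2 -104.8   56. ] F [ 0.07 -1.97  1.43] g 0.002 M [-0.42 -0.16  0.03]
-104 t=10.83 [ 620.2 -103.6   56. ] F [-0.1  -1.97  1.66] g 0.004 M [-0.54 -0.   -0.02]
-103 t=11.08 [ 620.2 -103.3   56. ] F [-0.47 -3.62  1.47] g 0.006 M [-0.79  0.01  0.02]
-102 t=11.33 [ 620.3 -102.9   56. ] F [ 0.33 -5.11  2.07] g 0.007 M [-1.16  0.03  0.08]
t=11.43 [ 620.2 -102.9   56. ] F [-0.53 -4.65  1.68] g 0.002 M [-1.12  0.    0.01]
top carrier_post 0.75 [621.6 -85.8  66. ] [333. 217.]
top carrier 0.95 [618.2   5.9   4.7] [299. 222.]
side carrier_post 0.69 [620.1 -86.9  71. ] [296. 233.]
side carrier 0.83 [6.176e+02 8.000e-01 6.000e-01] [289. 280.]
side upper_plate_edge none
```

View pics/c1.png

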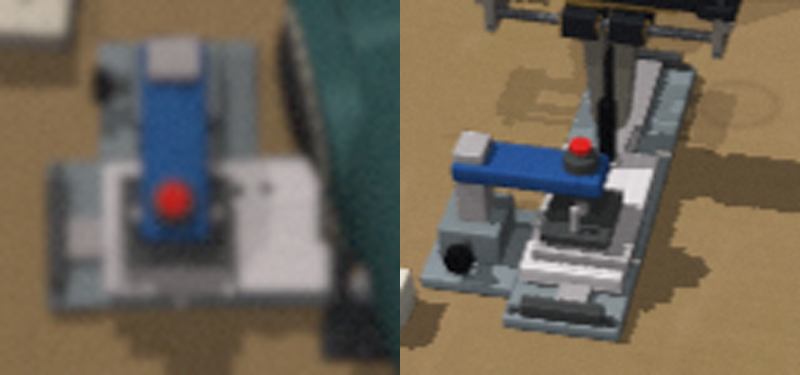

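```bash
python3 - <<'E'
from h import *
# analyse old pics (same gauge pose)
for c in("top","side"):
    im=cv2.imread(f"pics/{c}0.png"); hsv=cv2.cvtColor(im,cv2.COLOR_BGR2HSV)
    u,v=proj([490,267,10],c).astype(int); R0=60
    M=np.zeros(im.shape[:2],np.uint8); M[v-R0:v+R0,u-R0:u+R0]=1
    og=(hsv[...,0]<14)&(hsv[...,1]>190)&(hsv[...,2]>150)&(M>0)
    bl=(hsv[...,1]<60)&(hsv[...,2]>110)&(M>0)
    if c=="side": bl[:, :u-45]=0; bl[:v-25]=0
    n,l,s,ce=cv2.connectedComponentsWithStats(bl.astype(np.uint8)); k=1+np.argmax(s[1:,4]); bl=l==k
    ys,xs=np.nonzero(bl); P=np.array([plane((x,y),5,c)[:2] for x,y in zip(xs,ys)]); cen=P.mean(0); d=np.linalg.svd(P-cen,full_matrices=False)[2][0]
    d*=np.sign(d[0]); ys,xs=np.nonzero(og); H=np.array([plane((x,y),48 if c=="top" else 38,c)[:2] for x,y in zip(xs,ys)]).mean(0)
    print(c,s[k],len(xs),"blade cen",cen.round(1),"yaw",np.degrees(np.arctan2(d[1],d[0])).round(2),"handle",H.round(1), "extent",((P-cen)@d).min().round(1),((P-cen)@d).max().round(1), "h->blade yaw",np.degrees(np.arctan2(*(cen-H)[::-1])).round(1))
# retreat
x,y,z=st()[1]
robot.servo_line([x-.3,y-20,56],feed=100); robot.servo_line([x-.3,y-30,170],feed=200); pr()
now=np.array(robot.observe()["joints"])
for yaw in (np.radians(23.5),):
  for s in (1,-1):
    for P,w in (([455.5,251.5,120],yaw),([537,4,110],-.0097)):
        q=kin.ik(P,down(w+s*np.pi/2)); print(s,P,None if q is None else np.round(q,2))
E
```

```text
top [196 251  15  23 161] 3 blade cen [507.5 274.4] yaw 25.01 handle [462.5 254. ] extent -35.3 34.1 h->blade yaw 24.4
side [298 370  43  16 300] 153 blade cen [503.8 271.7] yaw 29.64 handle [461.5 249.3] extent -41.9 39.0 h->blade yaw 27.9
t=12.87 [ 619.2 -132.5  169. ] F [-0.34  0.52 -0.4 ] g 0.004 M [-0.04 -0.11 -0.  ]
1 [455.5, 251.5, 120] [ 0.2   0.61 -1.    1.95  0.65  0.94  0.86]
1 [537, 4, 110] [ 0.61  0.6  -0.88  1.92  0.59  0.9   0.99]
-1 [455.5, 251.5, 120] [-0.24  0.42 -0.4   1.98  0.22  0.79 -1.93]
-1 [537, 4, 110] [ 0.1   0.43 -0.21  1.95  0.13  0.77 -1.76]
```

```bash
python3 - <<'E'
from h import *
rv=down(np.radians(25)+np.pi/2)
robot.movep([456.5,251.5,110],rv); grip(0.6,40); pr()
snap("top","top2"); snap("side","side2"); pins(["carrier","carrier_slide"],"side",1)
robot.servo_line([456.5,251.5,12],feed=90); pr()
grip(0.0,35); robot.hold(.2); pr("gripped")
robot.servo_line([456.5,251.5,80],feed=120); pr("up")
snap("side","side3"); snap("top","top3"); 
for c in("side","top"): pins(["gauge","gauge_grip","gauge_tip"],c,1)
E
python3 - <<'E'
import cv2,numpy as np
a=cv2.imread("pics/side2.png"); b=cv2.imread("pics/side3.png")
cv2.imwrite("pics/c3.png",np.hstack([cv2.resize(a[195:315,230:358],(400,375),interpolation=2),cv2.resize(b[260:410,250:410],(400,375),interpolation=2)]))
E
```

```text
t=15.34 [456.5 251.5 110. ] F [-0.88  0.21 -0.35] g 0.598 M [ 0.06 -0.13  0.02]
side carrier 0.78 [614.1   1.5   2.9] [291. 279.]Traceback (most recent call last):
  File "<stdin>", line 4, in <module>
  File "h.py", line 21, in pins
    r=viewer.pinpoint(n,c)
ValueError: it knows: carrier, carrier_post, fixture, gauge, gauge_grip, gauge_tip, upper_plate, upper_plate_edge, vial_blue, vial_red
[ WARN:0@0.013] global loadsave.cpp:275 findDecoder imread_('pics/side3.png'): can't open/read file: check file path/integrity
Traceback (most recent call last):
TypeError: 'NoneType' object is not subscriptable
```

```bash
python3 - <<'E'
from h import *
robot.servo_line([456.5,251.5,12],feed=90); pr()
grip(0.0,35); robot.hold(.2); pr("gripped")
robot.servo_line([456.5,251.5,80],feed=120); pr("up")
snap("side","side3"); snap("top","top3"); 
for c in("side","top"): pins(["gauge","gauge_grip","gauge_tip"],c,1)
a=cv2.imread("pics/side2.png"); b=cv2.imread("pics/side3.png")
cv2.imwrite("pics/c3.png",np.hstack([cv2.resize(a[195:315,230:358],(400,375),interpolation=2),cv2.resize(b[260:410,250:410],(400,375),interpolation=2)]))
E
```

```text
t=16.73 [456.9 251.8  12.5] F [ 0.35 -0.3  -0.13] g 0.6 M [ 0.13 -0.13 -0.01]
gripped t=17.58 [456.5 251.5  12.1] F [-0.44 -0.21  1.17] g 0.194 M [-0.   -0.13  0.01]
up t=18.30 [456.3 251.   79.6] F [-0.36 -0.49 -0.08] g 0.19 M [ 0.12 -0.15 -0.03]
side gauge 0.89 [454.8 248.5  67. ] [347. 350.]
side gauge_grip 0.75 [452.8 250.9  99.3] [348. 338.]
side gauge_tip 0.71 [533.3 287.2  64.9] [301. 360.]
top gauge none
top gauge_grip none
top gauge_tip 0.5 [536.9 286.   67.9] [193. 249.]
```

View pics/c3.png

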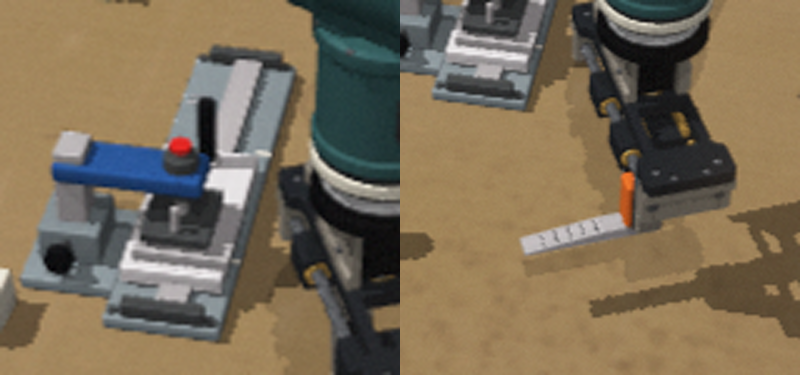

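```bash
python3 - <<'E'
from h import *
rv=down(-.0097+np.pi/2)
robot.movep([480,4.2,70],rv); robot.hold(.3); pr()
snap("side","side4"); snap("top","top4")
for c in("side","top"): pins(["gauge_grip","gauge_tip","upper_plate_edge"],c,1)
b=cv2.imread("pics/side4.png");a=cv2.imread("pics/top4.png")
cv2.imwrite("pics/c4.png",np.hstack([cv2.resize(a[175:275,250:357],(400,375),interpolation=2),cv2.resize(b[195:335,230:380],(400,375),interpolation=2)]))
E
```

```text
t=19.98 [480.1   5.4  70.1] F [ 0.18  0.18 -0.5 ] g 0.193 M [ 0.04 -0.1  -0.03]
side gauge_grip 0.86 [476.9   4.4  89. ] [352. 258.]
side gauge_tip 0.83 [568.3   6.6  58.9] [311. 264.]
side upper_plate_edge 0.91 [596.5   3.7  44.6] [298. 267.]
top gauge_grip none
top gauge_tip none
top upper_plate_edge 0.62 [621.9 -84.   68.6] [332. 217.]
```

View pics/c4.png

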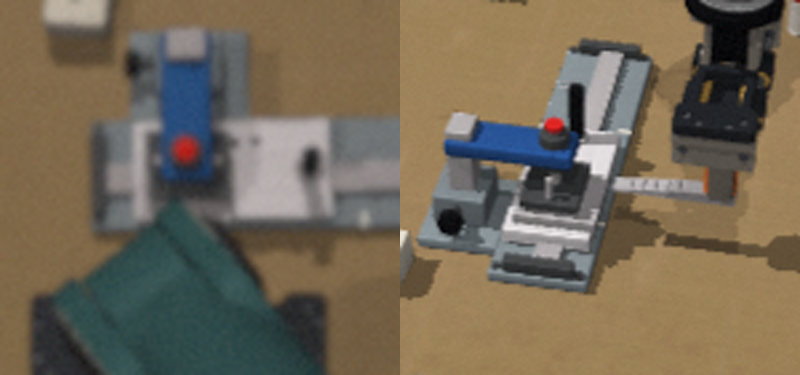

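```bash
python3 - <<'E'
from h import *
robot.servo_line([501.5,4.2,58],feed=80); robot.hold(.3); pr()
f0=np.mean([st()[2] for _ in range(3)],0)
z=56
robot.servo_line([501.5,4.2,54.5],feed=30); pr()
z=54.5
while z>50.5:
    z-=.5; robot.servo_line([501.5,4.2,z],feed=10); robot.hold(.05); pr(z)
    if st()[2][2]-f0[2]>2.5: break
snap("side","side5"); b=cv2.imread("pics/side5.png")
cv2.imwrite("pics/c5.png",cv2.resize(b[215:335,260:380],(600,600),interpolation=2))
pins(["gauge_tip","upper_plate_edge"],"side",1)
E
```

```text
t=21.13 [501.3   4.2  58.1] F [-0.03 -0.04 -0.33] g 0.198 M [ 0.04 -0.11 -0.06]
t=21.40 [501.3   4.1  54.3] F [ 0.84  1.06 -1.56] g 0.193 M [ 0.04 -0.17 -0.02]
54.0 t=21.70 [501.5   4.2  54. ] F [-0.48 -0.03 -0.75] g 0.195 M [ 0.08 -0.15 -0.02]
53.5 t=22.00 [501.5   4.2  53.5] F [-0.63 -0.48 -0.67] g 0.194 M [-0.03 -0.14 -0.03]
53.0 t=22.30 [501.5   4.2  53. ] F [0.25 0.15 0.22] g 0.193 M [ 0.06 -0.09 -0.03]
52.5 t=22.60 [501.5   4.2  52.5] F [ 0.11 -0.04 -0.74] g 0.192 M [ 0.04 -0.13 -0.02]
52.0 t=22.90 [501.6   4.2  52. ] F [-0.55 -0.78  0.11] g 0.197 M [ 0.03 -0.13 -0.03]
51.5 t=23.20 [501.8   4.3  51.8] F [-0.66 -0.89  2.83] g 0.194 M [ 0.07 -0.26  0.03]
side gauge_tip 0.56 [587.3   6.5  38.6] [302. 270.]
side upper_plate_edge 0.97 [5.969e+02 4.000e-01 4.620e+01] [298. 265.]
```

View pics/c5.png

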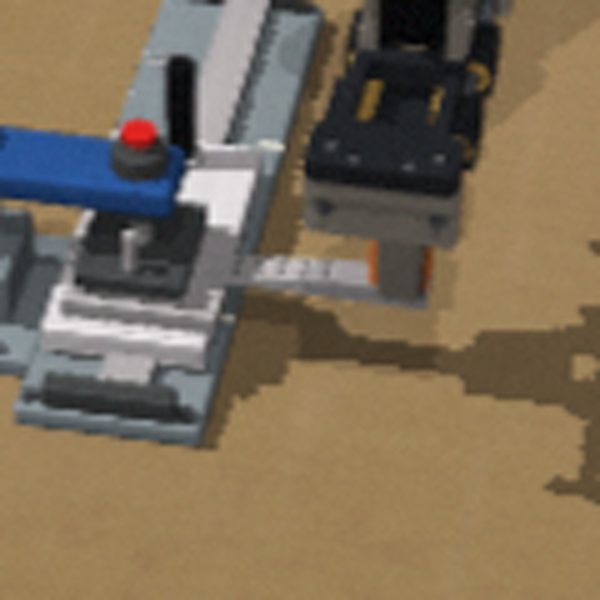

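```bash
cat >> h.py <<'E'
def avg(n=5):
    F=[];P=[];M=[]
    for _ in range(n):
        robot.hold(.02); s=st(); F.append(s[2]);P.append(s[1]);M.append(s[4])
    return np.mean(P,0),np.mean(F,0),np.mean(M,0),s[0]
E
python3 - <<'E'
from h import *
Z=51.6
def Y(x): return 4.2-.0097*(x-501.5)
x=501.5
def go(x,feed):
    robot.servo_line([x,Y(x),Z],feed=feed); p,f,m,t=avg(); print(x,round(t,2),p.round(2),f.round(2),m.round(2)); return f
for x in (507,512,517,522,525): f=go(x,30)
base=f[0]
while x<552:
    x+=1; f=go(x,12)
    if f[0]-base<-2 or f[2]>8: break
E
```

```text
507 23.77 [507.5    4.17  51.63] [0.66 0.15 1.81] [ 0.05 -0.52 -0.  ]
512 24.17 [512.23   4.11  51.56] [0.4  0.27 2.13] [ 0.06 -0.48  0.01]
517 24.57 [517.2    4.04  51.55] [0.5  0.05 1.91] [ 0.05 -0.45 -0.01]
522 24.97 [522.26   4.01  51.59] [ 0.39 -0.1   1.64] [ 0.04 -0.41  0.  ]
525 25.3 [525.21   3.99  51.59] [ 0.66 -0.41  1.89] [ 0.03 -0.42  0.01]
526 25.63 [525.91   3.98  51.6 ] [-0.24  0.29  2.71] [ 0.04 -0.24 -0.02]
527 25.97 [527.04   3.97  51.6 ] [0.06 0.17 2.92] [ 0.06 -0.21  0.02]
528 26.3 [528.12   3.94  51.6 ] [-0.7   0.08  2.68] [ 0.09 -0.26 -0.  ]
529 26.63 [529.11   3.94  51.61] [-0.51  0.25  2.82] [ 0.05 -0.24 -0.02]
530 26.97 [530.1    3.92  51.61] [-0.4   0.18  2.99] [ 0.08 -0.26  0.01]
531 27.3 [531.     3.93  51.61] [-0.64  0.3   3.64] [ 0.03 -0.16  0.  ]
532 27.63 [531.8    3.93  51.62] [-2.17  0.53  4.94] [0.07 0.11 0.  ]
```

```bash
python3 - <<'E'
from h import *
Z=51.6
def Y(x): return 4.2-.0097*(x-501.5)
x=532
for i in range(4):
    x+=1
    robot.servo_line([x,Y(x),Z],feed=12); p,f,m,t=avg(); print(x,round(t,2),p.round(2),f.round(2),m.round(2))
    if f[0]<-7 or f[2]>10: break
snap("side","side6"); b=cv2.imread("pics/side6.png")
cv2.imwrite("pics/c6.png",np.hstack([cv2.resize(cv2.imread("pics/side5.png")[235:305,265:335],(400,400),interpolation=2),cv2.resize(b[235:305,265:335],(400,400),interpolation=2)]))
pins(["gauge_grip","gauge_tip","upper_plate_edge","upper_plate"],"side",1)
E
```

```text
533 27.97 [532.51   3.94  51.64] [-3.06  0.39  6.1 ] [ 0.05  0.28 -0.01]
534 28.3 [533.18   3.95  51.66] [-4.04 -0.05  7.74] [0.04 0.49 0.  ]
535 28.63 [534.01   3.96  51.68] [-4.69  0.18  7.72] [0.07 0.6  0.01]
536 28.97 [534.89   3.99  51.68] [-4.72  0.26  9.2 ] [0.06 0.69 0.01]
side gauge_grip 0.69 [532.2   6.2  70.5] [327. 262.]
side gauge_tip none
side upper_plate_edge 0.97 [5.947e+02 2.000e-01 4.670e+01] [299. 265.]
side upper_plate 0.69 [ 6.222e+02  6.500e+00 -4.000e-01] [287. 282.]
```

View pics/c6.png

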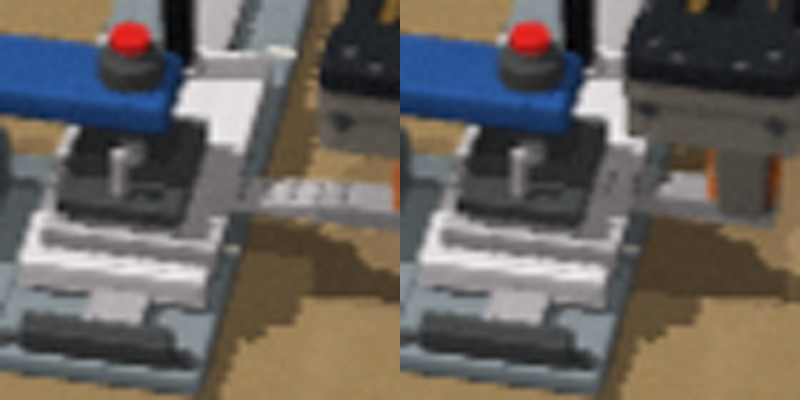

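```bash
python3 - <<'E'
from h import *
x=536; y=4.2-.0097*(x-501.5)
for Z in (51.8,52.0,52.2):
    robot.servo_line([x,y,Z],feed=5); robot.hold(.15); p,f,m,t=avg(); print(Z,round(t,2),p.round(2),f.round(2),m.round(2),np.round(robot.observe()["tcp_rot"],4), down(-.0097+np.pi/2).round(4))
    if f[2]<2: break
E
```

```text
51.8 29.7 [534.91   3.99  51.72] [-4.35  0.31  6.63] [0.09 0.6  0.01] [ 0.0071  1.5729 -0.0078] [ 0.0076  1.5708 -0.0076]
52.0 30.18 [534.92   3.97  51.74] [-4.22  0.62  5.49] [0.14 0.67 0.03] [ 0.0073  1.5729 -0.0077] [ 0.0076  1.5708 -0.0076]
52.2 30.67 [535.39   3.8   51.8 ] [-3.78  0.72  1.39] [0.2  0.84 0.05] [ 0.0076  1.5719 -0.0077] [ 0.0076  1.5708 -0.0076]
```

```bash
python3 - <<'E'
from h import *
Z=52.1; x=536
for i in range(3):
    x+=1; y=4.2-.0097*(x-501.5)
    robot.servo_line([x,y,Z],feed=8); robot.hold(.05); p,f,m,t=avg(); print(x,round(t,2),p.round(2),f.round(2),m.round(2))
    if f[0]<-8: break
robot.hold(.3); pr()
snap("side","side7"); snap("top","top7")
b=cv2.imread("pics/side7.png")
cv2.imwrite("pics/c7.png",np.hstack([cv2.resize(cv2.imread("pics/side5.png")[235:305,265:335],(400,400),interpolation=2),cv2.resize(b[235:305,265:335],(400,400),interpolation=2)]))
pins(["gauge_grip","gauge","upper_plate_edge","upper_plate","carrier","vial_blue","vial_red"],"side",1)
# vertical image shift of upper plate between side5 and side7 (sub-pixel)
A=cv2.imread("pics/side5.png",0).astype(np.float32); 
for n in ("side5","side6","side7"):
    B=cv2.imread(f"pics/{n}.png",0).astype(np.float32)
    out=[]
    for (r0,r1,c0,c1) in ((257,275,275,297),(225,247,275,297)):
        out.append(np.round(cv2.phaseCorrelate(A[r0:r1,c0:c1].copy(),B[r0:r1,c0:c1].copy(),cv2.createHanningWindow((c1-c0,r1-r0),cv2.CV_32F))[0],2))
    print(n,"plate",out[0],"cap",out[1])
print("1mm lift px:",proj([597,4,47],"side")-proj([597,4,46],"side"))
E
```

```text
537 31.07 [536.78   3.65  51.82] [-3.39  0.16 -1.36] [ 0.09  0.83 -0.  ]
538 31.48 [537.82   3.64  51.86] [-2.73 -0.57 -3.39] [ 0.02  0.85 -0.02]
539 31.89 [538.83   3.71  51.89] [-3.12 -0.35 -5.62] [-0.01  0.93 -0.02]
t=32.19 [539.    3.7  52. ] F [-3.07 -0.72 -5.13] g 0.197 M [-0.07  0.89  0.04]
side gauge_grip 0.7 [537.4   2.1  70.6] [325. 261.]
side gauge 0.73 [6.131e+02 2.800e+00 5.000e-01] [291. 281.]
side upper_plate_edge 0.64 [594.5   0.9  46.7] [299. 266.]
side upper_plate 0.81 [623.8   7.1  -0.8] [286. 282.]
side carrier 0.72 [6.186e+02 3.000e-01 2.100e+00] [289. 279.]
side vial_blue 0.59 [668.6 248.3   1.1] [238. 357.]
side vial_red 0.65 [ 444.  -342.3    0.9] [380. 206.]
side5 plate [0. 0.] cap [0. 0.]
side6 plate [ 0.09 -0.26] cap [0.14 0.05]
side7 plate [-0.2   0.06] cap [ 0.1  -0.24]
1mm lift px: [-0.00124554 -0.34630595]
```

View pics/c7.png

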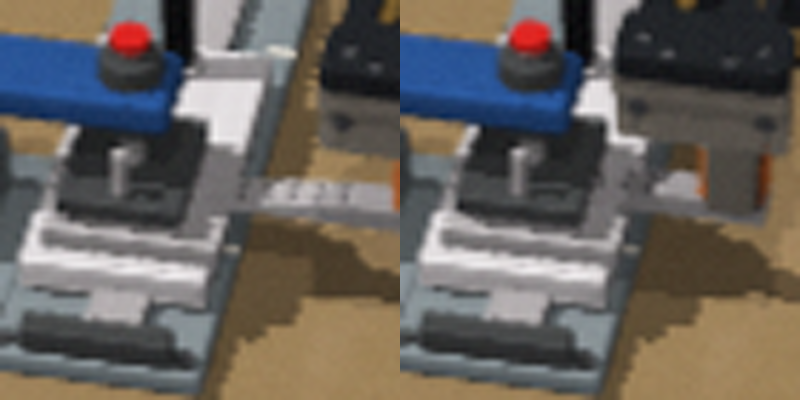

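```bash
python3 - <<'E'
from h import *
x=539; y=4.2-.0097*(x-501.5)
for Z in (51.9,51.8,51.7):
    robot.servo_line([x,y,Z],feed=5); robot.hold(.3); p,f,m,t=avg(10); print(Z,round(t,2),p.round(2),f.round(2),m.round(2))
    if f[2]>0.5: break
E
```

```text
51.9 33.36 [539.05   3.82  51.99] [-3.86 -1.03 -2.82] [-0.23  1.01 -0.07]
51.8 34.08 [539.12   3.88  51.93] [-4.03 -1.4   0.  ] [-0.22  0.99 -0.07]
51.7 34.79 [539.11   3.88  51.91] [-4.58 -1.48  1.33] [-0.28  1.07 -0.07]
```

```bash
python3 - <<'E'
from h import *
robot.hold(.8); p,f,m,t=avg(10); print(round(t,2),p.round(2),f.round(2),m.round(2)); pr()
snap("side","side8"); pins(["carrier","carrier_post","gauge_grip"],"side",1)
robot.job_done()
E
```

```text
35.76 [539.13   3.88  51.92] [-4.72 -1.35  1.48] [-0.28  1.07 -0.07]
t=35.76 [539.1   3.9  51.9] F [-4.85 -1.84  1.02] g 0.194 M [-0.31  1.04 -0.11]
side carrier 0.57 [6.159e+02 5.000e-01 5.000e-01] [290. 280.]
side carrier_post 0.69 [615.3 -86.3  70.3] [298. 233.]
side gauge_grip 0.49 [538.1   3.5  68.9] [324. 262.]
the job is handed in; nothing more can be done
```

I pushed the carrier into the press station and slid the gauge into the gap until it dragged. I handed the job in at about 36 s with the gauge still gripped. No verdict is reported, so the checks below are my own.

- **Carrier:** the push force rose to about 6 N, dropped to about 2 N, then rose again at the far ridge, which is what the click should feel like. In the last picture the carrier's position still matched the press station.
- **Gauge:** I gripped it by its orange handle with 35 N and laid the blade on the lower plate, with contact at the expected height. The drag rose at about 532 mm of tool travel in x. I stopped at 539 mm, about 7 mm further in.
- **Final state:** over the last 0.8 s the drag was steady at about 4.7 N, with about 1.5 N of light downward push and 1.4 N sideways. The gripper position did not move.
- **Plate lift:** I estimate 0.6 to 0.8 mm, from the depth past contact and the drag. The camera could not confirm this: 1 mm of lift is only about 0.35 pixel, and the measured shift was within the noise.
- **Blade flatness:** during insertion I pressed with up to about 9 N, then for a moment lifted the handle with about 5 N. I corrected the height before handing in, so the blade should be lying flat, though only the forces show it.
- **Vials:** the last picture where I checked them, about 3.5 s before the end, showed both within about 3 mm of their starting positions, which is within the measuring error.

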